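Clear the jar and vent the pressure cooker

ROBOT

A 6-joint arm with a two-finger parallel gripper is mounted at the origin on the work surface. World frame = base frame: x ahead of the robot, y to its left, z up, the work surface at z = 0. Lengths are in m, angles in rad, forces in N, time in s.
With the tool pointing down it reaches from about 0.425 to 0.925 m from the base axis. Payload 12.5 kg.
Tool frame: the origin (TCP) lies on the centre line of the jaws, within the pads' length; the fingertips stand 14 mm ahead of it and the grasp point (between the pads) lies 5 mm behind it; z points along the fingers, y is the direction in which the jaws open and shut (so a half turn about z gives the same grasp; the last joint's range is limited). The gripper opens to 85 mm and grips with 20 to 120 N. Pads are 22 mm wide; open, the fingers measure 114 mm over their backs; the gripper's body (76 mm by 85 mm) begins 54 mm behind the grasp point. The pads swing forward as they close: fully open they stand 13 mm farther back than shut.
Start: joints at [-1.323, 0.491, 1.559, -0, 1.092, -0.106], TCP at [0.217, -0.586, 0.224] pointing down, gripper open.
Joint ranges: [-3.1, 3.1], [-0.84, 2.19], [0.05, 2.79], [-1.13, 4.28], [0.06, 2.93], [-2.69, 2.69]. Speed limits (rad/s): [2.22, 2.22, 2.79, 3.14, 3.14, 3.14].

INTERFACE

Orientations are given as a 3x3 rotation matrix whose columns are the frame's x, y, z axes.
In Python, from workcell import read_state, grab_frame, get_calibration, sign_off, find_in, regions_of gives the robot as it stands.
- The arm moves only by the tool carry_out, never from a script. Its arguments are lists of equal length, an entry for each row: "xyz": the shift along the tool's x, y, z in mm, a list of three; "twist": the turn, a rotation vector about the tool's x, y, z in rad, a list of three. A call has 1 to 10 rows; each row shifts and turns the commanded pose from where the row before left it, along the tool's axes as they then stand; what a row does not reach is not made up. A row lasts 1/12 s, in which the tool goes at most 41.7 mm and 7.16 degrees, less where a joint would pass 70% of its speed; a pose out of reach is approached as far as the arm can. A call is refused whole if a number of a shift passes 41.7 or a number of a turn 0.125, either way. A call with a gripper value outside its range is refused whole. "gripper" is the gripper command: -1 is fully open, 1 is shut, values between are in proportion, set as the call begins (left out, the last holds). The fingers move at their own pace and stop on an object; the grip force is fixed at half the most. Time passes only in rows, so rows that do not move let the fingers close. It gives the time, the measured TCP pose, the force and the opening at its end, in the units of the state.
- read_state(): the state, without advancing time (a new reading comes with each control period).
- grab_frame(name): name is "scene" or "top" or "wrist"; returns (picture, depth): 400x640x3 uint8, red, green, blue; 400x640 float32, m along the optical axis (not along the pixel's ray), 0 where there is no reading.
- get_calibration(name): a dict with "vfov" (degrees; the focal length in pixels is half the picture's height over the tangent of half this angle, whatever the lens; pixels are square), "cx", "cy" (the principal point, pixels), "k1" (the pictures are not rectified: a ray, as slopes to the right and down, at radius r is drawn at 1 + k1 r^2 times it, then the intrinsics apply), "eye" and "attitude" of the camera in the world; the wrist camera has in their place "tool_from_camera" (4x4, takes a point from camera to tool coordinates, whose origin is the TCP and whose axes are the flange's). Camera axes: x right, y down, z forward; pixel columns grow to the right and rows downward; lengths in m; the calibration is good to about 2 mm. A picture is of the moment at which its call begins: read the wrist's pose just before it. get_calibration takes no time and is no camera call.
- sign_off(): hands the job in, once; it reports no verdict.
Trained networks look in the newest picture that a camera, given by its name, has taken for a name from the list of things; names that differ only in an ending like _2 or _b are one class to them, and where a whole thing is asked for, a point or a joint stands for the part that bears it (a point fixed in the world has none). Each returns a list of dicts, best first, with "score" (0 to 1); they miss things now and then, are a little off and sometimes report something else, mostly with a low value. They report only what shows in the picture. A call takes as long as a camera call. They do not tell look-alikes from the thing itself.
- find_in(camera, target): "bbox" ([left, top, right, bottom] in pixels, round what is visible of it).
- regions_of(camera, target): "mask" (400x640 bool, what is visible of it) and "bbox" ([left, top, right, bottom] in pixels, round what is visible of it).
The state is a dict: "clock": time; "qpos": joint angles; "dq": joint speeds; "tau": joint torques, N m; "tcp_pos": TCP position; "eef_rot": TCP orientation; "ft_force": force on the tool from outside, world axes, zero at the start; "moment": the same for the moment, N m; "opening": opening from 0.0 (shut) to 1.0 (fully open).
Only numpy, scipy, OpenCV 4.12 (cv2) and the standard library are available. Lean on these libraries where they do the work, as an engineer would, in place of code of your own. Each camera call takes 0.05 s, during which the arm holds its last target. There are 200 camera calls.

TASK

The tall jar blocks the steam-vent pull at the end of the pressure cooker's handle. Slide the jar along the counter to the side that has room, keeping it flat on its base, until it stands clear of the pull's lane; then draw the sprung vent pull out to its stop, keep it there for a second or two, and ease it all the way back in without letting it snap. Do not draw the pull before the jar is clear, do not drag the cooker about, and leave the plate and the cup beside it where they are.

Things in the scene. Friction and masses are not known exactly. Their poses are not given: they have to be found in the camera images.
- handle_end (a point): Middle of the end face of the pressure cooker's black handle (34 mm wide, 120 mm long), 85 mm above the counter; its -x points on out of the handle, roughly towards the robot, z up. The cooker's axis is 220 mm behind it (+x): low, round, aluminium, 220 mm across, 154 mm high with its knob, full, about 6 kg, loose on the counter; a pull of about 20 N or more makes it slide.
- vent (a joint): Steam-vent pull in the handle's end, a sprung slide: 0 = home, grows as it is drawn straight out (-x of handle_end), up to a hard stop between 0.022 and 0.040 m, to be found by feel. Spring about 4 N at home, 10 N at the stop; let go, it snaps back. Its lane, 60 mm each side of the handle's line and 190 mm out from the handle's end, must be free of every part of the jar.
- vent_bar (a point): Centre of the pull's cross bar. The pull is a level steel wire stirrup (open loop): bar 12 mm thick, 72 mm long across the handle's line, 85 mm above the counter, at home 74 mm out from the handle's end; side wires 10 mm thick, 36 mm either side. The hole inside the loop, 47 mm long (from the bar towards the handle) and 62 mm wide, takes a finger from above. Axes as handle_end.
- jar: Tall closed storage jar, white ceramic with a flush wooden lid: straight cylinder 140 mm in diameter (too wide to grip), 200 mm high, 0.7 to 1.2 kg, loose. Origin: centre of its underside; z up. It stands in front of the pull's bar with a gap of 12 to 22 mm, less than the pull's travel. Pushed above about 90 mm from the counter it tips instead of sliding.
- plate: White ceramic dinner plate 250 mm in diameter, 22 mm high, a grey sealing ring lying in it. Origin: centre of its underside. Stands beside the jar on one side, too near to let the jar pass out of the lane on that side.
- cup: Small stainless cup, 70 mm in diameter, 70 mm high. Origin: centre of its underside. Stands beside the jar on the other side, far enough off to leave room for the jar.
Mind the look-alikes: they are no part of the job. Of the things like the jar, leave any that is black or yellow; of the rest the smaller one is meant.

How it is judged:
On the way, in this order (a step that is already met when the one before it is completed fails the run):
1. the jar stands upright and at rest, out of the pull's lane, with the pull still home ((y of jar in the frame of handle_end above 0.13 m or y of jar in the frame of handle_end below -0.13 m or x of jar in the frame of handle_end below -0.26 m) and angle between jar's own z axis and vertical below 0.05 rad and height (world z) of jar below 0.006 m and linear speed of jar below 0.01 m/s and value of joint vent below 0.004 m), for 0.3 s.
2. the vent pull is out at its stop (within 3 mm) and stays there for at least one second (value of joint vent above 0.027 m), for 1 s.
At the end, for the whole second after the job is handed in: Pull home (within 4 mm); jar upright, still, on the counter, its axis over 130 mm beside the handle's line (or over 260 mm out from its end); the cooker's handle within 15 mm of its start; plate and cup within 20 mm of theirs (all of step 1 and distance of handle_end from where it was at the start of the episode below 0.015 m and distance of each of plate, cup from where it was at the start of the episode below 0.02 m); the robot touches nothing.
It fails at once if the jar rocks by more than 7 degrees (angle between jar's own z axis and vertical above 0.12 rad).
It fails at once if the pull is drawn out by more than 8 mm while the jar is still in its lane (value of joint vent above 0.008 m and not (y of jar in the frame of handle_end above 0.13 m or y of jar in the frame of handle_end below -0.13 m or x of jar in the frame of handle_end below -0.26 m)).
It fails at once if the pull snaps back (faster than 0.35 m/s) (velocity of joint vent below -0.35 m/s).
It fails at once if the cooker's handle is shoved by more than 15 mm (distance of handle_end from where it was at the start of the episode above 0.015 m).
It fails at once if the plate or the cup is moved by more than 20 mm (distance of any of plate, cup from where it was at the start of the episode above 0.02 m).
It also fails if it takes over 58 s, if anything falls off the work surface, if the arm or the gripper's body presses on something with over 40 N, if the wrist force passes 120 N, or if a joint passes its speed limit or range.

## Working session

There is one attempt and no reset: what is moved stays moved. The work goes in short steps, Python scripts to look and compute and a tool call to move; the robot and the scene stay as the last step left them, time stands still between calls to the robot, and variables do not carry over. Pictures are saved under pics/ and viewed, about 8 in all and at most 12, crops included, and the job is handed in when it is done.

Besides the shell and the picture viewer there is one more tool, called after "Request:" in YAML: its name, and indented under it one key for each argument. carry_out: Moves the arm, as the interface text tells. Its arguments: {"type":"object","properties":{"xyz":{"type":"array"},"twist":{"type":"array"},"gripper":{"type":"number"}},"required":["xyz","twist"]}

```bash
mkdir -p pics; ls
cat > h.py <<'E'
import numpy as np, cv2
from workcell import *
def cal(cam,st=None):
    c=get_calibration(cam); f=200/np.tan(np.radians(c["vfov"])/2)
    if "eye" in c:
        R=np.array(c["attitude"]); e=np.array(c["eye"])
    else:
        T=np.array(c["tool_from_camera"]); st=st or read_state(); Rt=np.array(st["eef_rot"])
        R=Rt@T[:3,:3]; e=np.array(st["tcp_pos"])+Rt@T[:3,3]
    return c,f,R,e
def rays(cam,uv,st=None):
    c,f,R,e=cal(cam,st); uv=np.asarray(uv,float).reshape(-1,2)
    d=(uv-[c["cx"],c["cy"]])/f; s=d.copy()
    for _ in range(20): s=d/(1+c["k1"]*(s**2).sum(1,keepdims=True))
    return e,R,np.c_[s,np.ones(len(s))]
def pts(cam,uv,z,st=None):
    e,R,r=rays(cam,uv,st); return e+(r*np.asarray(z).reshape(-1,1))@R.T
def atz(cam,uv,h,st=None):
    e,R,r=rays(cam,uv,st); w=r@R.T; return e+w*((h-e[2])/w[:,2])[:,None]
E
python3 - <<'E'
from h import *
for cam in("scene","top"):
    p,d=grab_frame(cam); cv2.imwrite(f"pics/{cam}0.png",p[:,:,::-1]); np.savez(f"{cam}0.npz",p=p,d=d)
    c=get_calibration(cam); print(cam,c)
    for n in("jar","plate","cup","vent_bar","handle_end"):
        for o in regions_of(cam,n):
            m=o["mask"]&(d>0); v,u=np.nonzero(m)
            if len(u)<5: continue
            P=pts(cam,np.c_[u,v],d[m]); 
            print(n,round(o["score"],2),np.round(o["bbox"]),len(u),np.round(np.median(P,0),3),np.round(np.percentile(P,2,0),3),np.round(np.percentile(P,98,0),3))
print(read_state())
E
```

```text
pics
scene {'vfov': 48.77256753966786, 'cx': 323.5170340682676, 'cy': 205.20988639545735, 'k1': -0.040697217536852084, 'eye': array([ 0.82799079, -0.12984484,  1.14741465]), 'attitude': array([[ 2.97082206e-01,  9.04157939e-01, -3.06986294e-01],
       [ 9.54851771e-01, -2.81139002e-01,  9.60153969e-02],
       [ 5.07263132e-04, -3.21650873e-01, -9.46858204e-01]])}
jar 0.87 [203. 124. 274. 201.] 3841 [ 0.353 -0.192  0.197] [ 0.264 -0.256  0.014] [ 0.39  -0.13   0.202]
jar 0.77 [ 95.  81. 211. 202.] 9193 [ 0.275 -0.363  0.28 ] [ 0.144 -0.46   0.011] [ 0.324 -0.281  0.285]
jar 0.76 [376.  36. 464. 149.] 7089 [0.316 0.269 0.252] [0.201 0.205 0.003] [0.37  0.372 0.264]
jar 0.61 [324. 177. 382. 252.] 3584 [0.558 0.024 0.198] [ 0.483 -0.035  0.024] [0.608 0.091 0.202]
plate 0.91 [416. 164. 507. 252.] 6237 [0.584 0.341 0.013] [0.472 0.227 0.004] [0.693 0.451 0.023]
cup 0.6 [213. 225. 242. 254.] 662 [ 0.48  -0.287  0.028] [ 0.459 -0.315 -0.002] [ 0.522 -0.253  0.07 ]
vent_bar 0.81 [334. 251. 374. 284.] 516 [0.657 0.008 0.087] [ 0.619 -0.035 -0.003] [0.693 0.051 0.092]
handle_end 0.85 [323. 2
[... 1328 characters left out ...]
  1.55890769e+00, -2.74393404e-05,
        1.09172082e+00, -1.05601653e-01]), 'dq': array([ 0.00051245, -0.00101261, -0.00291462, -0.00035398,  0.000483  ,
       -0.00079895]), 'tau': array([ 2.67855366e-04, -6.18002772e+01, -2.61772245e+01, -1.01968847e-04,
        4.53961147e-04,  2.88150730e-06]), 'tcp_pos': array([ 0.2165536 , -0.58629257,  0.22380519]), 'eef_rot': array([[ 9.38060407e-01,  3.46471748e-01, -1.53988604e-05],
       [ 3.46471747e-01, -9.38060407e-01, -3.83600615e-05],
       [-2.77357388e-05,  3.06487849e-05, -9.99999999e-01]]), 'ft_force': array([0.45918063, 0.04603395, 1.08325697]), 'moment': array([ 0.01456234,  0.00061283, -0.01394545]), 'opening': 0.9989282715556638}
```

```bash
python3 -c "
import cv2,numpy as np
a=cv2.imread('pics/scene0.png');b=cv2.imread('pics/top0.png')
cv2.imwrite('pics/both0.png',cv2.resize(np.vstack([a,b]),(480,600)))"
```

```text
(no output)
```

View pics/top0.png

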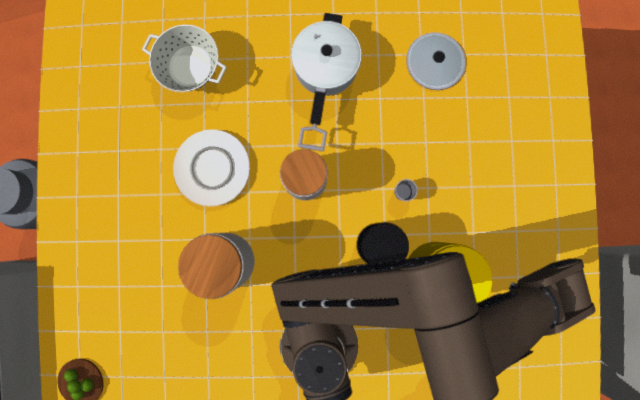

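View pics/scene0.png

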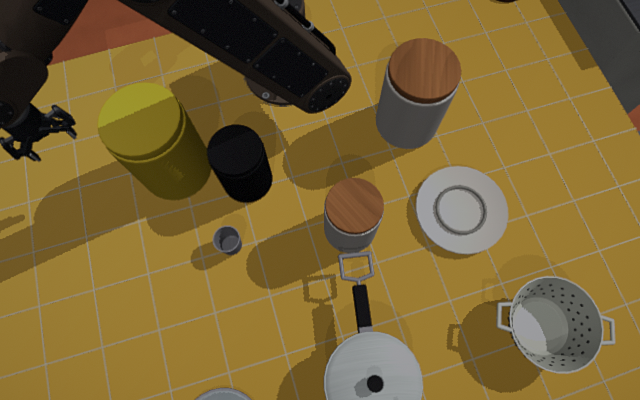

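The top view shows four jar-like things:
- white with wood lid, small, at (304,172)
- white with wood lid, large, at (212,265)
- black at (383,243)
- yellow at (455,270)

The one meant is the small white one at (304,172), right before the stirrup at (313,138). The plate (212,168) is on its left (+y) and the cup (405,190) is on its right, so there is room at -y. Next come exact positions and a confirming crop.

Run:
```python
from h import *
for cam,knob in(("scene",(375,383)),("top",(327,50))):
    z=np.load(f"{cam}0.npz"); d=z["d"]; p=z["p"]
    v,u=np.mgrid[:400,:640]; P=pts(cam,np.c_[u.ravel(),v.ravel()],d.ravel()).reshape(400,640,3)
    X,Y,Z=P[...,0],P[...,1],P[...,2]
    near=lambda x,y,r:(np.hypot(X-x,Y-y)<r)&(d>0)
    def circ(m,name):
        q=P[m][:,:2].astype(np.float32); c,r=cv2.minEnclosingCircle(q); print(cam,name,len(q),np.round(c,4),round(r,4), 'zmed',round(np.median(P[m][:,2]),4))
    circ(near(.54,.028,.1)&(Z>.185)&(Z<.215),"jar lid")
    circ(near(.495,-.29,.06)&(Z>.06)&(Z<.08),"cup rim")
    circ(near(.584,.338,.15)&(Z>.015)&(Z<.03),"plate")
    m=near(.94,-.04,.2)&(Z>.143)&(Z<.16); circ(m,"knob")
    m=near(.94,-.04,.15)&(Z>.1)&(Z<.135); circ(m,"lid")
    # wire loop
    m=near(.66,.0,.08)&(Z>.075)&(Z<.105)&(p.max(2)>0); 
    q=P[m]; dark=p[m].max(1)<70
    w=q[~dark]; print("wire",len(w),np.round(w.min(0),3),np.round(w.max(0),3))
    m=near(.78,-.02,.12)&(Z>.07)&(Z<.115)&(p.max(2)<70); h=P[m]; print("handle",len(h)); 
    if len(h)>10:
        l=cv2.fitLine(h[:,:2].astype(np.float32),cv2.DIST_L2,0,.01,.01).ravel(); print(np.round(l,4),np.round(h.min(0),3),np.round(h.max(0),3))
    c=p[110:215,260:400] if cam=="top" else p[160:340,280:420]
    cv2.imwrite(f"pics/crop_{cam}.png",cv2.resize(c[:,:,::-1],None,fx=4 if cam=="top" else 3.3,fy=4 if cam=="top" else 3.3,interpolation=cv2.INTER_CUBIC))
    print("knob/atz",atz(cam,[knob],.154))
```

```text
scene jar lid 2596 [0.5396 0.034 ] 0.0673 zmed 0.1987
scene cup rim 152 [ 0.4891 -0.282 ] 0.0356 zmed 0.0671
scene plate 2360 [0.5822 0.3387] 0.1265 zmed 0.0182
scene knob 232 [ 0.9163 -0.0423] 0.0179 zmed 0.1531
scene lid 5456 [ 0.9081 -0.0399] 0.1126 zmed 0.1208
wire 515 [ 0.598 -0.038  0.076] [0.731 0.057 0.105]
handle 602
[ 0.9797 -0.2003  0.751  -0.0127] [ 0.699 -0.039  0.08 ] [0.806 0.012 0.104]
knob/atz [[ 0.9155594 -0.0430487  0.154    ]]
top jar lid 1624 [0.54 0.03] 0.0669 zmed 0.1996
top cup rim 88 [ 0.4917 -0.2855] 0.0353 zmed 0.0689
top plate 1849 [0.5822 0.3347] 0.1266 zmed 0.0187
top knob 110 [ 0.9176 -0.0444] 0.0191 zmed 0.1532
top lid 3609 [ 0.9264 -0.0292] 0.1321 zmed 0.1204
wire 299 [ 0.616 -0.04   0.077] [0.739 0.048 0.102]
handle 296
[ 0.9831 -0.1829  0.7516 -0.0151] [ 0.701 -0.04   0.079] [0.805 0.006 0.105]
knob/atz [[ 0.91480707 -0.04824545  0.154     ]]
```

View pics/crop_scene.png

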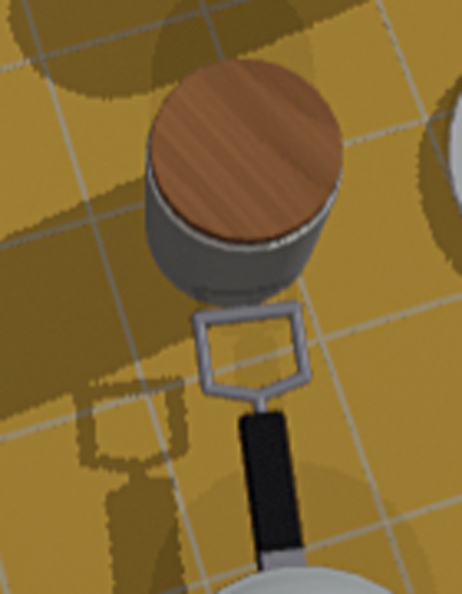

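The crop confirms the small white jar with a wooden lid, directly in front of the stirrup bar. In the handle frame the jar is at about (-0.164, +0.002). The measured gap of about 14 mm agrees with the task, and the room is on the -y side. Next I plan the transit.

```bash
cat > plan.py <<'E'
from h import *
from scipy.spatial.transform import Rotation as Ro, Slerp
HE=np.array([.701,-.0015,0]); ax=np.array([.982,-.19,0]); ax/=np.linalg.norm(ax); ay=np.array([-ax[1],ax[0],0]); az=np.array([0,0,1.])
F=np.c_[ax,ay,az]
def W(x,y,z): return HE+F@[x,y,z]
def L(p): return F.T@(np.asarray(p)-HE)
def tilt(t): # jaws along handle line, body leaning to +y'
    z=-(np.sin(t)*ay+np.cos(t)*az); return np.c_[np.cross(ax,z),ax,z]
def rows(wps,p=None,R=None):
    """wps: (pos,R,max mm per row)"""
    s=read_state(); p=np.array(s["tcp_pos"]) if p is None else p; R=np.array(s["eef_rot"]) if R is None else R
    X=[];T=[]
    for q,Q,sp in wps:
        Q=R if Q is None else Q; a=(Ro.from_matrix(R).inv()*Ro.from_matrix(Q)).magnitude()
        n=max(1,int(np.ceil(max(np.linalg.norm(q-p)*1000/sp,a/.115)))); p0=p; sl=Slerp([0,1],Ro.from_matrix([R,Q]))
        for i in range(1,n+1):
            t=np.round(R.T@(p0+(q-p0)*i/n-p)*1000); w=np.round((Ro.from_matrix(R).inv()*sl(i/n)).as_rotvec(),2)
            p=p+R@t/1000; R=R@Ro.from_rotvec(w).as_matrix(); X.append(t.astype(int).tolist()); T.append(w.tolist())
    for i in range(0,len(X),10): print(X[i:i+10]);print(T[i:i+10])
    return p,R
E
python3 - <<'E'
from plan import *
print(np.round(get_calibration("wrist")["tool_from_camera"],3).tolist())
s=read_state(); p=np.array(s["tcp_pos"]); up=p+[0,0,.12]
def arc(r,a,z): return np.array([r*np.cos(np.radians(a)),r*np.sin(np.radians(a)),z])
t=np.radians(35); A=W(-.164,.125,.33); print("above",A,"jar",L([.54,.032,0]),"cup",L([.4905,-.284,0]))
R0=tilt(0)
rows([(up,None,38),(arc(.61,-45,.35),None,38),(arc(.6,-20,.35),R0,38),(arc(.6,0,.35),R0,38),(A,tilt(t),38)])
E
```

```text
[[-0.001, -0.952, -0.308, 0.079], [1.0, -0.0, -0.001, -0.0], [0.001, -0.308, 0.952, -0.15], [0.0, 0.0, 0.0, 1.0]]
above [0.5637311  0.15237738 0.33      ] jar [-0.16443214  0.00230651  0.        ] cup [-0.15300357 -0.31734273  0.        ]
[[0, 0, -30], [0, 0, -30], [0, 0, -30], [0, 0, -30], [36, -10, -1], [37, -10, -1], [36, -10, -1], [37, -11, -1], [36, -10, 0], [37, -10, -1]]
[[0.0, -0.0, 0.0], [0.0, -0.0, 0.0], [0.0, -0.0, 0.0], [0.0, -0.0, 0.0], [0.0, -0.0, 0.0], [0.0, -0.0, 0.0], [0.0, -0.0, 0.0], [0.0, -0.0, 0.0], [0.0, -0.0, 0.0], [0.0, -0.0, 0.0]]
[[36, -10, -1], [23, -18, 0], [24, -16, 0], [26, -13, 0], [28, -10, 0], [28, -7, 0], [29, -3, 0], [29, 0, 0], [29, 3, 0], [28, 7, 0]]
[[0.0, -0.0, 0.0], [0.0, 0.0, -0.11], [0.0, 0.0, -0.12], [0.0, 0.0, -0.11], [0.0, 0.0, -0.12], [0.0, 0.0, -0.11], [0.0, 0.0, -0.11], [-0.0, 0.0, -0.12], [-0.0, 0.0, -0.11], [-0.0, 0.0, -0.12]]
[[35, -1, 0], [35, 0, 0], [34, -1, 0], [35, 0, 0], [35, -1, 0], [35, 0, 0], [24, -11, 3], [24, -10, 1], [24, -11, -1], [23, -11, -4]]
[[-0.0, 0.0, 0.0], [-0.0, 0.0, 0.0], [-0.0, 0.0, 0.0], [-0.0, 0.0, 0.0], [-0.0, 0.0, 0.0], [-0.0, 0.0, 0.0], [0.0, -0.1, 0.0], [0.0, -0.1, 0.0], [0.0, -0.11, 0.0], [0.0, -0.1, 0.0]]
[[24, -10, -7], [22, -11, -9]]
[[0.0, -0.1, 0.0], [0.0, -0.1, 0.0]]
```

Request:
carry_out:
  xyz:
    - [0,0,-30]
    - [0,0,-30]
    - [0,0,-30]
    - [0,0,-30]
    - [36,-10,-1]
    - [37,-10,-1]
    - [36,-10,-1]
    - [37,-11,-1]
    - [36,-10,0]
    - [37,-10,-1]
  twist:
    - [0,0,0]
    - [0,0,0]
    - [0,0,0]
    - [0,0,0]
    - [0,0,0]
    - [0,0,0]
    - [0,0,0]
    - [0,0,0]
    - [0,0,0]
    - [0,0,0]
  gripper: -0.2

```text
clock: 1.43
tcp_pos: [0.402, -0.4519, 0.349]
eef_rot: [[0.938, 0.346, 0.0], [0.346, -0.938, -0.0], [-0.0, 0.0, -1.0]]
ft_force: [-0.0, -0.3, -0.5]
opening: 0.601
```

Request:
carry_out:
  xyz:
    - [36,-10,-1]
    - [23,-18,0]
    - [24,-16,0]
    - [26,-13,0]
    - [28,-10,0]
    - [28,-7,0]
    - [29,-3,0]
    - [29,0,0]
    - [29,3,0]
    - [28,7,0]
  twist:
    - [0,0,0]
    - [0,0,-0.11]
    - [0,0,-0.12]
    - [0,0,-0.11]
    - [0,0,-0.12]
    - [0,0,-0.11]
    - [0,0,-0.11]
    - [0,0,-0.12]
    - [0,0,-0.11]
    - [0,0,-0.12]

```text
clock: 2.27
tcp_pos: [0.5646, -0.2043, 0.3499]
eef_rot: [[0.181, 0.984, 0.0], [0.984, -0.181, -0.0], [-0.0, 0.0, -1.0]]
ft_force: [-0.3, -0.5, 0.1]
opening: 0.598
```

Request:
carry_out:
  xyz:
    - [35,-1,0]
    - [35,0,0]
    - [34,-1,0]
    - [35,0,0]
    - [35,-1,0]
    - [35,0,0]
  twist:
    - [0,0,0]
    - [0,0,0]
    - [0,0,0]
    - [0,0,0]
    - [0,0,0]
    - [0,0,0]

```text
clock: 2.77
tcp_pos: [0.6, 0.0019, 0.3499]
eef_rot: [[0.186, 0.983, 0.0], [0.983, -0.186, -0.0], [-0.0, 0.0, -1.0]]
ft_force: [0.2, -0.2, 0.0]
opening: 0.599
```

Request:
carry_out:
  xyz:
    - [24,-11,3]
    - [24,-10,1]
    - [24,-11,-1]
    - [23,-11,-4]
    - [24,-10,-7]
    - [22,-11,-9]
  twist:
    - [0,-0.1,0]
    - [0,-0.1,0]
    - [0,-0.11,0]
    - [0,-0.1,0]
    - [0,-0.1,0]
    - [0,-0.1,0]

```text
clock: 3.27
tcp_pos: [0.5635, 0.1541, 0.3309]
eef_rot: [[0.153, 0.983, -0.105], [0.803, -0.185, -0.567], [-0.577, 0.003, -0.817]]
ft_force: [1.2, -0.8, 0.8]
opening: 0.598
```

Run:
```python
from plan import *
s=read_state(); print(np.round(L(s["tcp_pos"]),4), np.round(s["qpos"],2))
R=tilt(np.radians(35))
rows([(W(-.164,.125,.11),R,35),(W(-.164,.125,.055),R,20),(W(-.164,.096,.055),R,10),(W(-.164,.084,.055),R,4),(W(-.164,-.05,.055),R,9),(W(-.164,-.0715,.055),R,5)])
p,d=grab_frame("scene"); cv2.imwrite("pics/s1.png",p[:,:,::-1])
```

```text
[-0.1646  0.1267  0.3309] [ 0.37  0.5   1.38 -0.51  1.61  0.63]
[[18, 0, 26], [18, 0, 26], [18, 0, 26], [18, 0, 26], [18, 0, 26], [18, 0, 26], [18, 0, 25], [11, 0, 15], [10, 0, 15], [11, 0, 15]]
[[0.0, 0.0, 0.0], [0.0, 0.0, 0.0], [0.0, 0.0, 0.0], [0.0, 0.0, 0.0], [0.0, 0.0, 0.0], [0.0, 0.0, 0.0], [0.0, 0.0, 0.0], [0.0, 0.0, 0.0], [0.0, 0.0, 0.0], [0.0, 0.0, 0.0]]
[[-8, 0, 6], [-8, 0, 5], [-8, 0, 6], [-2, 0, 2], [-3, 0, 2], [-2, 0, 1], [-3, 0, 2], [-7, 0, 5], [-8, 0, 5], [-7, 0, 5]]
[[0.0, 0.0, 0.0], [0.0, 0.0, 0.0], [0.0, 0.0, 0.0], [0.0, 0.0, 0.0], [0.0, 0.0, 0.0], [0.0, 0.0, 0.0], [0.0, 0.0, 0.0], [0.0, 0.0, 0.0], [0.0, 0.0, 0.0], [0.0, 0.0, 0.0]]
[[-7, 0, 6], [-7, 0, 5], [-8, 0, 5], [-7, 0, 5], [-7, -1, 5], [-8, 0, 5], [-7, 0, 6], [-7, 0, 5], [-7, 0, 5], [-8, 0, 5]]
[[0.0, 0.0, 0.0], [0.0, 0.0, 0.0], [0.0, 0.0, 0.0], [0.0, 0.0, 0.0], [0.0, 0.0, 0.0], [0.0, 0.0, 0.0], [0.0, 0.0, 0.0], [0.0, 0.0, 0.0], [0.0, 0.0, 0.0], [0.0, 0.0, 0.0]]
[[-7, 0, 5], [-7, 0, 5], [-4, 0, 3], [-3, 0, 2], [-4, 0, 3], [-3, 0, 2], [-4, 0, 3]]
[[0.0, 0.0, 0.0], [0.0, 0.0, 0.0], [0.0, 0.0, 0.0], [0.0, 0.0, 0.0], [0.0, 0.0, 0.0], [0.0, 0.0, 0.0], [0.0, 0.0, 0.0]]
```

View pics/s1.png

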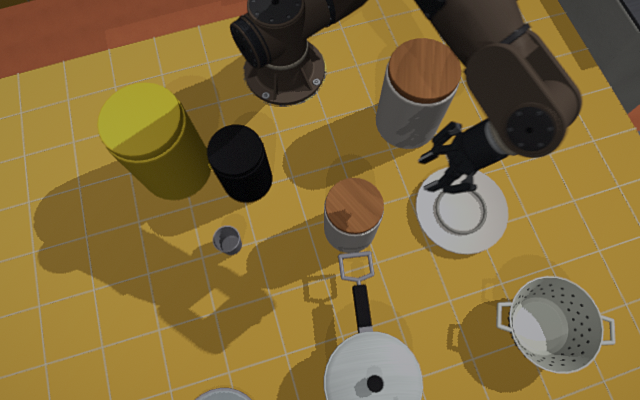

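Run:
```python
from plan import *
for cam in("scene","top"):
    p,d=grab_frame(cam)
    v,u=np.mgrid[:400,:640]; P=pts(cam,np.c_[u.ravel(),v.ravel()],d.ravel())[d.ravel()>0]
    q=P[(P[:,2]>.31)&(P[:,0]>.05)]
    for x in np.arange(.05,.7,.05):
        m=q[(q[:,0]>=x)&(q[:,0]<x+.05)]
        if len(m)>5: print(cam,round(x,2),len(m),"y",np.round(np.percentile(m[:,1],[1,99]),3),"z",np.round(np.percentile(m[:,2],[1,50,99]),3))
    c=P[(np.hypot(P[:,0]-.285,P[:,1]-.274)<.12)&(P[:,2]>.25)&(P[:,2]<.275)]; print("bigjar",cv2.minEnclosingCircle(c[:,:2].astype(np.float32)))
```

```text
scene 0.35 74 y [0.158 0.166] z [0.61  0.62  0.631]
scene 0.4 1424 y [0.166 0.29 ] z [0.587 0.638 0.658]
scene 0.45 3373 y [0.193 0.34 ] z [0.564 0.63  0.652]
scene 0.5 4171 y [0.175 0.361] z [0.349 0.584 0.635]
scene 0.55 4802 y [0.165 0.375] z [0.358 0.563 0.625]
scene 0.6 3836 y [0.175 0.357] z [0.365 0.558 0.61 ]
scene 0.65 212 y [0.267 0.296] z [0.538 0.563 0.583]
bigjar ((0.2802634537220001, 0.2953440546989441), 0.08894311636686325)
top 0.05 1521 y [0.169 0.292] z [0.327 0.586 0.687]
top 0.1 1924 y [0.189 0.316] z [0.404 0.69  0.762]
top 0.15 2471 y [0.134 0.338] z [0.718 0.765 0.774]
top 0.2 4299 y [0.078 0.345] z [0.716 0.765 0.773]
top 0.25 2984 y [0.086 0.29 ] z [0.69  0.756 0.772]
top 0.3 2192 y [0.107 0.268] z [0.666 0.717 0.754]
top 0.35 1922 y [0.141 0.286] z [0.63  0.688 0.708]
top 0.4 1585 y [0.161 0.294] z [0.617 0.663 0.683]
top 0.45 1492 y [0.189 0.339] z [0.576 0.632 0.655]
top 0.5 1938 y [0.17  0.359] z [0.355 0.578 0.637]
top 0.55 2166 y [0.16  0.372] z [0.357 0.569 0.628]
top 0.6 1182 y [0.168 0.348] z [0.371 0.57  0.613]
top 0.65 50 y [0.258 0.288] z [0.535 0.566 0.589]
bigjar ((0.0, 0.0), 0.0)
```

Request:
carry_out:
  xyz:
    - [18,0,26]
    - [18,0,26]
    - [18,0,26]
    - [18,0,26]
    - [18,0,26]
    - [18,0,26]
    - [18,0,25]
  twist:
    - [0,0,0]
    - [0,0,0]
    - [0,0,0]
    - [0,0,0]
    - [0,0,0]
    - [0,0,0]
    - [0,0,0]

```text
clock: 4.0
tcp_pos: [0.5641, 0.1509, 0.109]
eef_rot: [[0.155, 0.982, -0.107], [0.806, -0.188, -0.561], [-0.571, 0.001, -0.821]]
ft_force: [1.0, 0.3, -0.7]
opening: 0.599
```

Request:
carry_out:
  xyz:
    - [11,0,15]
    - [10,0,15]
    - [11,0,15]
    - [-8,0,6]
    - [-8,0,5]
    - [-8,0,6]
    - [-2,0,2]
    - [-3,0,2]
    - [-2,0,1]
    - [-3,0,2]
  twist:
    - [0,0,0]
    - [0,0,0]
    - [0,0,0]
    - [0,0,0]
    - [0,0,0]
    - [0,0,0]
    - [0,0,0]
    - [0,0,0]
    - [0,0,0]
    - [0,0,0]

```text
clock: 4.83
tcp_pos: [0.5563, 0.1117, 0.0551]
eef_rot: [[0.153, 0.983, -0.106], [0.806, -0.186, -0.563], [-0.572, 0.001, -0.82]]
ft_force: [-0.1, -0.6, -0.1]
opening: 0.598
```

Run:
```python
from plan import *
s=read_state(); print(np.round(L(s["tcp_pos"]),4), np.round(s["qpos"],2),np.round(s["ft_force"],2))
p,d=grab_frame("scene"); cv2.imwrite("pics/s2.png",p[:,:,::-1])
```

```text
[-0.1636  0.0836  0.0551] [ 0.31  0.77  1.69 -0.6   1.09  0.9 ] [-0.06 -0.64 -0.09]
```

View pics/s2.png

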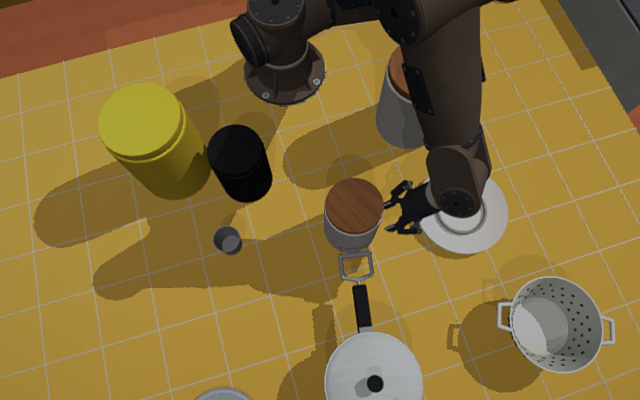

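The two fingers, at (400,190) and (403,230), stand just beside the jar on its +y side. The body leans clear of the jar, so I push.

Request:
carry_out:
  xyz:
    - [-3,0,2]
    - [-3,0,2]
    - [-4,0,3]
    - [-5,0,3]
    - [-6,0,4]
    - [-7,0,5]
    - [-7,0,5]
    - [-7,0,5]
    - [-7,0,5]
    - [-7,0,5]
  twist:
    - [0,0,0]
    - [0,0,0]
    - [0,0,0]
    - [0,0,0]
    - [0,0,0]
    - [0,0,0]
    - [0,0,0]
    - [0,0,0]
    - [0,0,0]
    - [0,0,0]

```text
clock: 5.72
tcp_pos: [0.5436, 0.0447, 0.0545]
eef_rot: [[0.153, 0.983, -0.105], [0.806, -0.185, -0.562], [-0.572, 0.001, -0.821]]
ft_force: [1.7, 7.1, 0.6]
opening: 0.602
```

Run:
```python
from plan import *
s=read_state(); print(np.round(L(s["tcp_pos"]),4),np.round(s["ft_force"],2))
p,d=grab_frame("scene"); cv2.imwrite("pics/s3.png",p[:,:,::-1])
v,u=np.mgrid[:400,:640]; P=pts("scene",np.c_[u.ravel(),v.ravel()],d.ravel())
red=(p[...,0].astype(int)-p[...,2]>30).ravel()
j=P[(np.hypot(P[:,0]-.53,P[:,1]+.02)<.13)&(P[:,2]>.185)&(P[:,2]<.215)]
c,r=cv2.minEnclosingCircle(j[:,:2].astype(np.float32)); print(len(j),c,r,L([*c,0]))
rows([(W(-.164,-.055,.055),tilt(np.radians(35)),9),(W(-.164,-.0715,.055),tilt(np.radians(35)),5)])
```

```text
[-0.1633  0.0155  0.0545] [1.68 7.14 0.61]
2727 (0.5366846919059753, 0.012081935070455074) 0.0978640764951706 [-0.16390346 -0.01787866  0.        ]
[[-7, 0, 5], [-7, 0, 5], [-7, 0, 5], [-7, 0, 5], [-8, 0, 4], [-7, -1, 5], [-7, 0, 5], [-7, 0, 5], [-3, 0, 2], [-4, 0, 3]]
[[0.0, -0.0, 0.0], [0.0, -0.0, 0.0], [0.0, -0.0, 0.0], [0.0, -0.0, 0.0], [0.0, -0.0, 0.0], [0.0, -0.0, 0.0], [0.0, -0.0, 0.0], [0.0, -0.0, 0.0], [0.0, -0.0, 0.0], [0.0, -0.0, 0.0]]
[[-3, 0, 2], [-3, 0, 3]]
[[0.0, -0.0, 0.0], [0.0, -0.0, 0.0]]
```

Request:
carry_out:
  xyz:
    - [-7,0,5]
    - [-7,0,5]
    - [-7,0,5]
    - [-7,0,5]
    - [-8,0,4]
    - [-7,0,5]
    - [-7,0,5]
    - [-7,0,5]
    - [-3,0,2]
    - [-4,0,3]
  twist:
    - [0,0,0]
    - [0,0,0]
    - [0,0,0]
    - [0,0,0]
    - [0,0,0]
    - [0,0,0]
    - [0,0,0]
    - [0,0,0]
    - [0,0,0]
    - [0,0,0]

```text
clock: 6.6
tcp_pos: [0.5291, -0.0315, 0.055]
eef_rot: [[0.153, 0.983, -0.106], [0.806, -0.186, -0.562], [-0.572, 0.0, -0.82]]
ft_force: [1.2, 6.0, -1.1]
opening: 0.6
```

Request:
carry_out:
  xyz:
    - [-3,0,2]
    - [-3,0,2]
    - [-2,0,1]
    - [-1,0,1]
    - [0,0,0]
    - [0,0,0]
  twist:
    - [0,0,0]
    - [0,0,0]
    - [0,0,0]
    - [0,0,0]
    - [0,0,0]
    - [0,0,0]

```text
clock: 7.1
tcp_pos: [0.5269, -0.0422, 0.0553]
eef_rot: [[0.152, 0.983, -0.107], [0.805, -0.186, -0.563], [-0.573, -0.0, -0.82]]
ft_force: [0.2, 2.6, -2.7]
opening: 0.599
```

Run:
```python
from plan import *
s=read_state(); print(np.round(L(s["tcp_pos"]),4),np.round(s["ft_force"],2))
for cam in("scene","top"):
    p,d=grab_frame(cam); cv2.imwrite(f"pics/{cam}4.png",p[:,:,::-1])
    v,u=np.mgrid[:400,:640]; P=pts(cam,np.c_[u.ravel(),v.ravel()],d.ravel()); b=p.reshape(-1,3).astype(int)
    j=P[(np.hypot(P[:,0]-.51,P[:,1]+.12)<.13)&(P[:,2]>.185)&(P[:,2]<.215)&(b[:,0]-b[:,2]>25)]
    c,r=cv2.minEnclosingCircle(j[:,:2].astype(np.float32)); print(cam,len(j),c,r,L([*c,0]))
```

```text
[-0.1632 -0.0731  0.0553] [ 0.21  2.58 -2.67]
scene 2576 (0.5147141814231873, -0.1059490442276001) 0.06685975193977356 [-0.16305279 -0.13793403  0.        ]
top 1659 (0.517035961151123, -0.10783740878105164) 0.06700845062732697 [-0.16041457 -0.13934696  0.        ]
```

View pics/scene4.png

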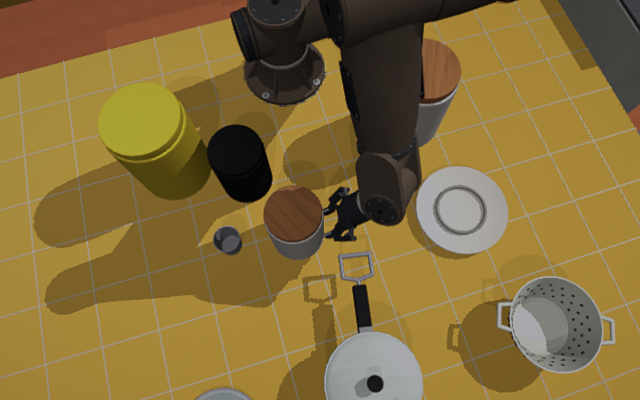

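Request:
carry_out:
  xyz:
    - [-4,0,3]
    - [-5,0,3]
    - [-4,0,3]
    - [-3,0,2]
    - [-1,0,1]
    - [0,0,0]
    - [8,0,-6]
    - [12,0,-8]
    - [12,0,-8]
    - [0,0,0]
  twist:
    - [0,0,0]
    - [0,0,0]
    - [0,0,0]
    - [0,0,0]
    - [0,0,0]
    - [0,0,0]
    - [0,0,0]
    - [0,0,0]
    - [0,0,0]
    - [0,0,0]

```text
clock: 8.03
tcp_pos: [0.5311, -0.0217, 0.055]
eef_rot: [[0.151, 0.983, -0.105], [0.806, -0.184, -0.563], [-0.573, 0.001, -0.82]]
ft_force: [0.7, 0.5, -1.3]
opening: 0.596
```

Run:
```python
from plan import *
s=read_state(); print(np.round(L(s["tcp_pos"]),4),np.round(s["ft_force"],2))
for cam in("scene","top"):
    p,d=grab_frame(cam); cv2.imwrite(f"pics/{cam}5.png",p[:,:,::-1]); np.savez(f"{cam}5.npz",p=p,d=d)
    v,u=np.mgrid[:400,:640]; P=pts(cam,np.c_[u.ravel(),v.ravel()],d.ravel()); b=p.reshape(-1,3).astype(int)
    j=P[(np.hypot(P[:,0]-.51,P[:,1]+.12)<.13)&(P[:,2]>.185)&(P[:,2]<.215)&(b[:,0]-b[:,2]>25)]
    c,r=cv2.minEnclosingCircle(j[:,:2].astype(np.float32)); print(cam,len(j),c,r,L([*c,0]))
# hook orientation: vertical, jaws along ay: rotate from tilt(0) by 90deg about z
Rh=np.c_[ax,-ay,-az]
p1=W(-.163,-.035,.15)
# up, clear, then to a look pose out from the bar
rows([(p1,None,35),(W(-.12,0,.26),Rh,35),(W(-.09,0,.26),Rh,30)])
```

```text
[-0.163  -0.0521  0.055 ] [ 0.69  0.47 -1.31]
scene 2587 (0.5110735893249512, -0.12592656910419464) 0.06707719713449478 [-0.16283217 -0.15823937  0.        ]
top 1663 (0.5134279727935791, -0.12813150882720947) 0.0669652596116066 [-0.16010181 -0.15995692  0.        ]
[[-13, 0, -30], [-13, 0, -29], [-13, 0, -30], [-2, 3, -7], [-2, 3, -8], [-1, 3, -7], [-1, 2, -8], [0, 3, -8], [0, 2, -8], [1, 2, -8]]
[[0.0, 0.0, 0.0], [0.0, 0.0, 0.0], [0.0, 0.0, 0.0], [0.03, 0.03, 0.1], [0.03, 0.03, 0.1], [0.04, 0.03, 0.1], [0.03, 0.04, 0.11], [0.03, 0.03, 0.1], [0.03, 0.03, 0.1], [0.03, 0.03, 0.1]]
[[1, 2, -8], [1, 1, -8], [2, 0, -8], [2, 1, -8], [3, -1, -7], [2, 0, -8], [3, -2, -8], [3, -1, -7], [30, 0, 0]]
[[0.04, 0.03, 0.1], [0.03, 0.04, 0.1], [0.03, 0.03, 0.11], [0.03, 0.03, 0.1], [0.03, 0.03, 0.1], [0.04, 0.03, 0.1], [0.03, 0.03, 0.1], [0.03, 0.04, 0.1], [0.0, -0.0, 0.0]]
```

Request:
carry_out:
  xyz:
    - [-13,0,-30]
    - [-13,0,-29]
    - [-13,0,-30]
    - [-2,3,-7]
    - [-2,3,-8]
    - [-1,3,-7]
    - [-1,2,-8]
    - [0,3,-8]
    - [0,2,-8]
    - [1,2,-8]
  twist:
    - [0,0,0]
    - [0,0,0]
    - [0,0,0]
    - [0.03,0.03,0.1]
    - [0.03,0.03,0.1]
    - [0.04,0.03,0.1]
    - [0.03,0.04,0.11]
    - [0.03,0.03,0.1]
    - [0.03,0.03,0.1]
    - [0.03,0.03,0.1]

```text
clock: 8.97
tcp_pos: [0.5572, 0.0063, 0.2019]
eef_rot: [[0.781, 0.597, -0.183], [0.536, -0.792, -0.293], [-0.32, 0.131, -0.938]]
ft_force: [-0.2, -0.1, 0.6]
opening: 0.603
```

Request:
carry_out:
  xyz:
    - [1,2,-8]
    - [1,1,-8]
    - [2,0,-8]
    - [2,1,-8]
    - [3,-1,-7]
    - [2,0,-8]
    - [3,-2,-8]
    - [3,-1,-7]
    - [30,0,0]
    - [0,0,0]
  twist:
    - [0.04,0.03,0.1]
    - [0.03,0.04,0.1]
    - [0.03,0.03,0.11]
    - [0.03,0.03,0.1]
    - [0.03,0.03,0.1]
    - [0.04,0.03,0.1]
    - [0.03,0.03,0.1]
    - [0.03,0.04,0.1]
    - [0,0,0]
    - [0,0,0]
  gripper: 1

```text
clock: 9.8
tcp_pos: [0.6149, 0.0127, 0.2604]
eef_rot: [[0.982, -0.19, 0.006], [-0.19, -0.982, -0.002], [0.006, 0.001, -1.0]]
ft_force: [0.6, 0.2, -0.5]
opening: 0.005
```

Run:
```python
from plan import *
s=read_state(); print(np.round(L(s["tcp_pos"]),4),np.round(s["eef_rot"],3).tolist(),np.round(s["qpos"],2),s["opening"])
p,d=grab_frame("wrist"); cv2.imwrite("pics/w6.png",p[:,:,::-1]); np.savez("w6.npz",p=p,d=d)
v,u=np.mgrid[:400,:640]; P=pts("wrist",np.c_[u.ravel(),v.ravel()],d.ravel(),s); Q=(P-HE)@F
m=(Q[:,2]>.07)&(Q[:,2]<.1)&(abs(Q[:,1])<.06)&(Q[:,0]>-.13)&(Q[:,0]<-.004)&(d.ravel()>0)
q=Q[m]; print(len(q),"min",q.min(0).round(4),"max",q.max(0).round(4),"zmed",np.median(q[:,2]).round(4))
print(np.histogram(q[:,0],np.arange(-.1,.0,.004)));print(np.histogram(q[:,1],np.arange(-.05,.051,.005)))
```

```text
[-0.0873 -0.0024  0.2604] [[0.982, -0.19, 0.006], [-0.19, -0.982, -0.002], [0.006, 0.001, -1.0]] [-0.09  0.44  1.54 -0.    1.15  1.68] 0.004735602263918192
3042 min [-0.0795 -0.0429  0.0835] max [-0.0045  0.0403  0.0933] zmed 0.0898
(array([  0,   0,   0,   0,   0, 245, 347, 431, 108,  82,  83,  91,  94,
        89,  88,  99,  87, 108,  91, 244, 299, 291, 110,  55]), array([-0.1  , -0.096, -0.092, -0.088, -0.084, -0.08 , -0.076, -0.072,
       -0.068, -0.064, -0.06 , -0.056, -0.052, -0.048, -0.044, -0.04 ,
       -0.036, -0.032, -0.028, -0.024, -0.02 , -0.016, -0.012, -0.008,
       -0.004]))
(array([  0, 120, 351, 281, 137, 124, 134, 130, 151, 141, 151, 120, 139,
       122, 126, 136, 386, 289,   4,   0]), array([-5.00000000e-02, -4.50000000e-02, -4.00000000e-02, -3.50000000e-02,
       -3.00000000e-02, -2.50000000e-02, -2.00000000e-02, -1.50000000e-02,
       -1.00000000e-02, -5.00000000e-03, -2.77555756e-17,  5.00000000e-03,
        1.00000000e-02,  1.50000000e-02,  2.00000000e-02,  2.50000000e-02,
        3.00000000e-02,  3.50000000e-02,  4.00000000e-02,  4.50000000e-02,
        5.00000000e-02]))
```

View pics/w6.png

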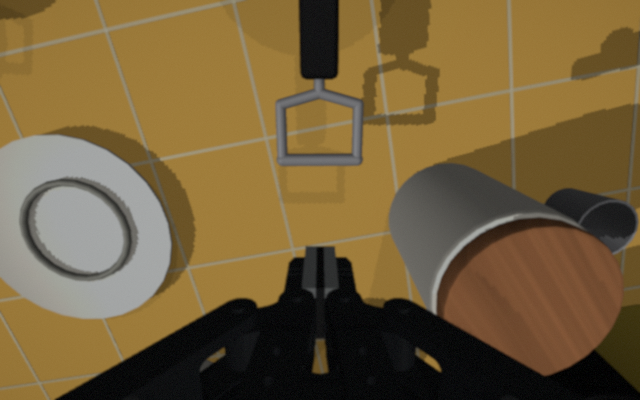

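The wrist view shows the empty stirrup, with its bar at (319,160) and its loop running up to (319,95). The jar is well off to the right. The measured bar outer edge of -0.0795 and y of about -0.001 agree with the model. I go in.

Run:
```python
from plan import *
Rh=np.c_[ax,-ay,-az]
rows([(W(-.047,-.001,.2),Rh,30),(W(-.047,-.001,.12),Rh,25),(W(-.047,-.001,.068),Rh,14)])
```

```text
[[14, 0, 20], [14, -1, 20], [14, 0, 20], [0, 0, 20], [0, 0, 20], [-1, 0, 20], [0, 0, 20], [0, 0, 13], [0, 0, 13], [0, 0, 13]]
[[0.0, -0.0, 0.0], [0.0, -0.0, 0.0], [0.0, -0.0, 0.0], [0.0, -0.0, 0.0], [0.0, -0.0, 0.0], [0.0, -0.0, 0.0], [0.0, -0.0, 0.0], [0.0, -0.0, 0.0], [0.0, -0.0, 0.0], [0.0, -0.0, 0.0]]
[[0, 0, 13]]
[[0.0, -0.0, 0.0]]
```

Request:
carry_out:
  xyz:
    - [14,0,20]
    - [14,-1,20]
    - [14,0,20]
    - [0,0,20]
    - [0,0,20]
    - [-1,0,20]
    - [0,0,20]
    - [0,0,0]
  twist:
    - [0,0,0]
    - [0,0,0]
    - [0,0,0]
    - [0,0,0]
    - [0,0,0]
    - [0,0,0]
    - [0,0,0]
    - [0,0,0]

```text
clock: 10.52
tcp_pos: [0.6511, 0.0071, 0.1161]
eef_rot: [[0.982, -0.188, -0.003], [-0.188, -0.982, -0.001], [-0.003, 0.001, -1.0]]
ft_force: [-0.7, 0.9, -0.1]
opening: -0.001
```

Request:
carry_out:
  xyz:
    - [0,0,13]
    - [0,0,13]
    - [0,0,13]
    - [0,0,13]
    - [0,0,0]
  twist:
    - [0,0,0]
    - [0,0,0]
    - [0,0,0]
    - [0,0,0]
    - [0,0,0]

```text
clock: 10.93
tcp_pos: [0.6524, 0.0069, 0.0654]
eef_rot: [[0.982, -0.189, -0.0], [-0.189, -0.982, -0.001], [-0.0, 0.001, -1.0]]
ft_force: [-0.7, 0.2, -0.8]
opening: 0.002
```

Request:
carry_out:
  xyz:
    - [-3,0,0]
    - [-3,0,0]
    - [-2,0,0]
    - [-2,0,0]
    - [-2,0,0]
    - [-2,0,0]
    - [-2,0,0]
    - [0,0,0]
  twist:
    - [0,0,0]
    - [0,0,0]
    - [0,0,0]
    - [0,0,0]
    - [0,0,0]
    - [0,0,0]
    - [0,0,0]
    - [0,0,0]

```text
clock: 11.6
tcp_pos: [0.6386, 0.0097, 0.0688]
eef_rot: [[0.982, -0.189, 0.006], [-0.189, -0.982, -0.002], [0.006, 0.0, -1.0]]
ft_force: [5.0, -1.0, -0.8]
opening: 0.001
```

Request:
carry_out:
  xyz:
    - [-2,0,0]
    - [-2,0,0]
    - [-2,0,0]
    - [-2,0,0]
    - [-2,0,0]
    - [-2,0,0]
    - [-1,0,0]
    - [0,0,0]
  twist:
    - [0,0,0]
    - [0,0,0]
    - [0,0,0]
    - [0,0,0]
    - [0,0,0]
    - [0,0,0]
    - [0,0,0]
    - [0,0,0]

```text
clock: 12.27
tcp_pos: [0.6265, 0.0121, 0.0688]
eef_rot: [[0.982, -0.189, 0.008], [-0.189, -0.982, -0.002], [0.008, 0.0, -1.0]]
ft_force: [6.6, -1.8, -1.9]
opening: 0.001
```

Request:
carry_out:
  xyz:
    - [-1,0,0]
    - [-1,0,0]
    - [-1,0,0]
    - [0,0,0]
    - [0,0,0]
  twist:
    - [0,0,0]
    - [0,0,0]
    - [0,0,0]
    - [0,0,0]
    - [0,0,0]

```text
clock: 12.68
tcp_pos: [0.6237, 0.0126, 0.0688]
eef_rot: [[0.982, -0.189, 0.008], [-0.189, -0.982, -0.002], [0.008, 0.0, -1.0]]
ft_force: [7.5, -2.3, -1.5]
opening: -0.002
```

Request:
carry_out:
  xyz:
    - [-1,0,0]
    - [-1,0,0]
    - [-1,0,0]
    - [-1,0,0]
    - [0,0,0]
    - [0,0,0]
  twist:
    - [0,0,0]
    - [0,0,0]
    - [0,0,0]
    - [0,0,0]
    - [0,0,0]
    - [0,0,0]

```text
clock: 13.18
tcp_pos: [0.62, 0.0133, 0.0688]
eef_rot: [[0.982, -0.189, 0.008], [-0.189, -0.982, -0.002], [0.008, 0.0, -1.0]]
ft_force: [8.4, -1.3, -0.6]
opening: 0.003
```

Request:
carry_out:
  xyz:
    - [-1,0,0]
    - [-1,0,0]
    - [0,0,0]
    - [0,0,0]
  twist:
    - [0,0,0]
    - [0,0,0]
    - [0,0,0]
    - [0,0,0]

```text
clock: 13.52
tcp_pos: [0.6181, 0.0136, 0.0689]
eef_rot: [[0.982, -0.189, 0.009], [-0.189, -0.982, -0.002], [0.009, 0.0, -1.0]]
ft_force: [8.0, -2.8, -2.0]
opening: 0.003
```

Drawn about 27 mm at 8.5 N, which is still spring force. I go on by 1 mm at a time.

Request:
carry_out:
  xyz:
    - [-1,0,0]
    - [0,0,0]
    - [0,0,0]
  twist:
    - [0,0,0]
    - [0,0,0]
    - [0,0,0]

```text
clock: 13.77
tcp_pos: [0.6172, 0.0138, 0.0688]
eef_rot: [[0.982, -0.189, 0.009], [-0.189, -0.982, -0.002], [0.009, 0.0, -1.0]]
ft_force: [9.0, -2.4, -2.0]
opening: -0.0
```

Request:
carry_out:
  xyz:
    - [-1,0,0]
    - [0,0,0]
    - [0,0,0]
  twist:
    - [0,0,0]
    - [0,0,0]
    - [0,0,0]

```text
clock: 14.02
tcp_pos: [0.6163, 0.014, 0.0688]
eef_rot: [[0.982, -0.189, 0.009], [-0.189, -0.982, -0.002], [0.009, 0.0, -1.0]]
ft_force: [8.9, -2.0, -1.9]
opening: 0.002
```

Request:
carry_out:
  xyz:
    - [-1,0,0]
    - [0,0,0]
    - [0,0,0]
  twist:
    - [0,0,0]
    - [0,0,0]
    - [0,0,0]

```text
clock: 14.27
tcp_pos: [0.6158, 0.0141, 0.0689]
eef_rot: [[0.982, -0.189, 0.01], [-0.189, -0.982, -0.002], [0.01, 0.0, -1.0]]
ft_force: [11.6, -2.4, -2.6]
opening: 0.004
```

The last 1 mm moved only 0.5 mm and raised the force to about 11.9 N, so this is the stop. I hold here.

Request:
carry_out:
  xyz:
    - [0,0,0]
    - [0,0,0]
    - [0,0,0]
    - [0,0,0]
    - [0,0,0]
    - [0,0,0]
    - [0,0,0]
    - [0,0,0]
    - [0,0,0]
    - [0,0,0]
  twist:
    - [0,0,0]
    - [0,0,0]
    - [0,0,0]
    - [0,0,0]
    - [0,0,0]
    - [0,0,0]
    - [0,0,0]
    - [0,0,0]
    - [0,0,0]
    - [0,0,0]

```text
clock: 15.1
tcp_pos: [0.6157, 0.0141, 0.0688]
eef_rot: [[0.982, -0.189, 0.01], [-0.189, -0.982, -0.002], [0.01, 0.0, -1.0]]
ft_force: [10.8, -2.2, -2.6]
opening: -0.0
```

Request:
carry_out:
  xyz:
    - [0,0,0]
    - [0,0,0]
    - [0,0,0]
    - [0,0,0]
    - [0,0,0]
    - [0,0,0]
    - [0,0,0]
    - [0,0,0]
    - [0,0,0]
    - [0,0,0]
  twist:
    - [0,0,0]
    - [0,0,0]
    - [0,0,0]
    - [0,0,0]
    - [0,0,0]
    - [0,0,0]
    - [0,0,0]
    - [0,0,0]
    - [0,0,0]
    - [0,0,0]

```text
clock: 15.93
tcp_pos: [0.6158, 0.0141, 0.0689]
eef_rot: [[0.982, -0.189, 0.01], [-0.189, -0.982, -0.002], [0.01, 0.0, -1.0]]
ft_force: [11.9, -3.0, -3.1]
opening: -0.001
```

Run:
```python
from plan import *
s=read_state(); print(np.round(L(s["tcp_pos"]),4),np.round(s["ft_force"],2))
for cam in("scene","top"):
    p,d=grab_frame(cam)
    if cam=="scene": cv2.imwrite("pics/s7.png",p[:,:,::-1])
    v,u=np.mgrid[:400,:640]; P=pts(cam,np.c_[u.ravel(),v.ravel()],d.ravel()); Q=(P-HE)@F
    k=P[(np.hypot(P[:,0]-.92,P[:,1]+.043)<.06)&(P[:,2]>.143)&(P[:,2]<.16)]; print(cam,"knob",cv2.minEnclosingCircle(k[:,:2].astype(np.float32)))
    q=Q[(Q[:,2]>.076)&(Q[:,2]<.1)&(abs(Q[:,1])<.045)&(abs(Q[:,1])>.025)&(Q[:,0]>-.15)&(Q[:,0]<-.03)]
    if len(q): print("wire min x'",np.percentile(q[:,0],[0,2,10]).round(4))
```

```text
[-0.0866 -0.0009  0.0689] [11.89 -2.96 -3.12]
scene knob ((0.9166434407234192, -0.042151037603616714), 0.017869066447019577)
wire min x' [-0.0877 -0.0843 -0.079 ]
top knob ((0.9341719746589661, -0.03520708903670311), 0.03597566485404968)
```

```bash
python3 -c "
import cv2
a=cv2.imread('pics/s7.png')[180:340,260:460];cv2.imwrite('pics/s7c.png',cv2.resize(a,None,fx=3.5,fy=3.5,interpolation=2))"
```

```text
(no output)
```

View pics/s7c.png

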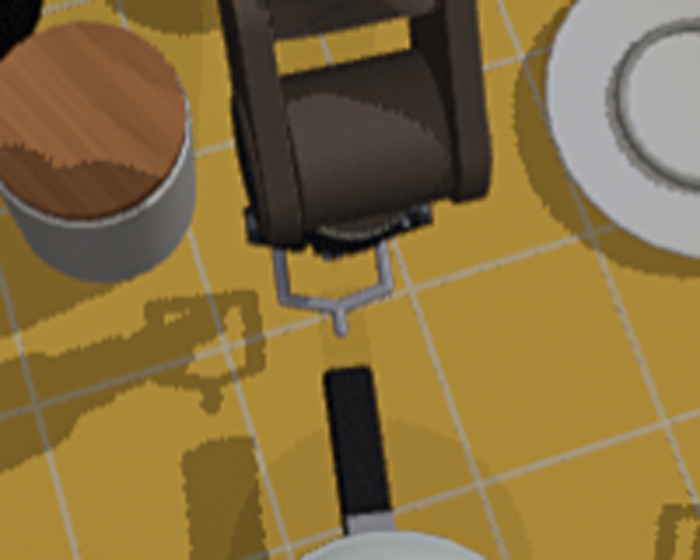

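The crop shows the loop drawn well out of the handle, with its root at (340,330) against the handle end at (348,370). The bar itself is hidden under the wrist, and the cooker has not moved. I ease it back in.

Request:
carry_out:
  xyz:
    - [1,0,0]
    - [2,0,0]
    - [2,0,0]
    - [2,0,0]
    - [2,0,0]
    - [2,0,0]
    - [2,0,0]
    - [2,0,0]
    - [2,0,0]
    - [2,0,0]
  twist:
    - [0,0,0]
    - [0,0,0]
    - [0,0,0]
    - [0,0,0]
    - [0,0,0]
    - [0,0,0]
    - [0,0,0]
    - [0,0,0]
    - [0,0,0]
    - [0,0,0]

```text
clock: 16.87
tcp_pos: [0.6333, 0.0107, 0.0688]
eef_rot: [[0.982, -0.189, 0.007], [-0.189, -0.982, -0.002], [0.007, 0.0, -1.0]]
ft_force: [4.8, -0.4, 0.2]
opening: -0.003
```

Request:
carry_out:
  xyz:
    - [2,0,0]
    - [2,0,0]
    - [2,0,0]
    - [1,0,0]
    - [1,0,0]
    - [1,0,0]
    - [1,0,0]
    - [1,0,0]
    - [1,0,0]
    - [0,0,0]
  twist:
    - [0,0,0]
    - [0,0,0]
    - [0,0,0]
    - [0,0,0]
    - [0,0,0]
    - [0,0,0]
    - [0,0,0]
    - [0,0,0]
    - [0,0,0]
    - [0,0,0]

```text
clock: 17.7
tcp_pos: [0.644, 0.0086, 0.0682]
eef_rot: [[0.982, -0.189, 0.004], [-0.189, -0.982, -0.001], [0.004, 0.001, -1.0]]
ft_force: [4.8, -0.4, 3.4]
opening: 0.005
```

Request:
carry_out:
  xyz:
    - [1,0,0]
    - [1,0,0]
    - [1,0,0]
    - [1,0,0]
    - [1,0,0]
    - [1,0,0]
    - [1,0,0]
    - [1,0,0]
    - [0,0,0]
  twist:
    - [0,0,0]
    - [0,0,0]
    - [0,0,0]
    - [0,0,0]
    - [0,0,0]
    - [0,0,0]
    - [0,0,0]
    - [0,0,0]
    - [0,0,0]

```text
clock: 18.45
tcp_pos: [0.6518, 0.0072, 0.068]
eef_rot: [[0.982, -0.189, 0.003], [-0.189, -0.982, -0.001], [0.004, 0.001, -1.0]]
ft_force: [-0.1, 0.0, 0.1]
opening: 0.002
```

Contact is gone with the finger mid-loop. I withdraw upward.

Request:
carry_out:
  xyz:
    - [0,0,-10]
    - [0,0,-15]
    - [0,0,-15]
    - [0,0,-20]
    - [0,0,-30]
    - [0,0,-35]
    - [0,0,-35]
    - [-35,0,-10]
    - [-35,0,0]
    - [0,0,0]
  twist:
    - [0,0,0]
    - [0,0,0]
    - [0,0,0]
    - [0,0,0]
    - [0,0,0]
    - [0,0,0]
    - [0,0,0]
    - [0,0,0]
    - [0,0,0]
    - [0,0,0]

```text
clock: 19.28
tcp_pos: [0.5773, 0.0217, 0.2394]
eef_rot: [[0.982, -0.188, 0.002], [-0.188, -0.982, -0.001], [0.002, 0.001, -1.0]]
ft_force: [0.5, -0.0, 0.1]
opening: -0.002
```

Run:
```python
from plan import *
s=read_state(); print(np.round(L(s["tcp_pos"]),4),np.round(s["ft_force"],2))
p,d=grab_frame("wrist")
v,u=np.mgrid[:400,:640]; P=pts("wrist",np.c_[u.ravel(),v.ravel()],d.ravel(),s); Q=(P-HE)@F
q=Q[(Q[:,2]>.07)&(Q[:,2]<.1)&(abs(Q[:,1])<.06)&(Q[:,0]>-.13)&(Q[:,0]<-.004)&(d.ravel()>0)]; print("stirrup",len(q),q.min(0).round(4),q.max(0).round(4))
p,d=grab_frame("scene"); cv2.imwrite("pics/s8.png",p[:,:,::-1])
v,u=np.mgrid[:400,:640]; P=pts("scene",np.c_[u.ravel(),v.ravel()],d.ravel()); b=p.reshape(-1,3).astype(int)
def C(x,y,r,a,z,n,extra=True):
    k=P[(np.hypot(P[:,0]-x,P[:,1]-y)<r)&(P[:,2]>a)&(P[:,2]<z)&extra]; c,R=cv2.minEnclosingCircle(k[:,:2].astype(np.float32)); print(n,np.round(c,4),round(R,4),L([*c,0]).round(4))
C(.51,-.12,.12,.185,.215,"jar",b[:,0]-b[:,2]>25);C(.92,-.043,.06,.143,.16,"knob");C(.49,-.284,.06,.06,.08,"cup");C(.584,.338,.15,.015,.03,"plate")
```

```text
[-0.1259 -0.0007  0.2394] [ 0.5  -0.04  0.08]
stirrup 3891 [-0.0792 -0.0424  0.0838] [-0.004   0.0396  0.0936]
jar [ 0.511 -0.126] 0.0672 [-0.1629 -0.1584  0.    ]
knob [ 0.917  -0.0426] 0.018 [0.2198 0.0007 0.    ]
cup [ 0.4897 -0.2833] 0.0355 [-0.154  -0.3169  0.    ]
plate [0.5829 0.3399] 0.1267 [-0.1808  0.3127  0.    ]
```

View pics/s8.png

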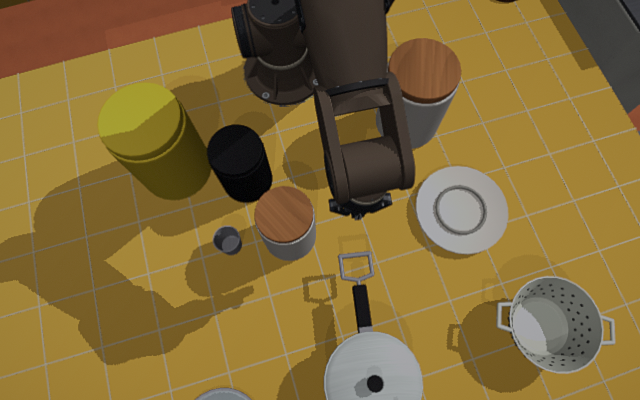

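The stirrup (356,266) is home, the jar (285,220) stands clear, and the plate, cup and cooker have not moved. I hand in.

```bash
python3 -c "
from workcell import *
print(sign_off())"
```

```text
the job is handed in; nothing more can be done
None
```

I slid the small white jar about 160 mm to the cup's side, drew the vent pull to its stop, held it, eased it back in and handed the job in. The hand-in gave no verdict.

- **Jar:** I pushed it low with two fingers. At the last check its axis was 158 mm beside the handle's line (130 mm needed). Its lid outline looked the same before and after.
- **Pull:** The stop came at about 30 mm of travel, where the force jumped from about 9 to 12 N. I held it there for about 1.7 s and eased it back at about 24 mm/s or slower. Afterwards the bar's outer edge measured within about 0.3 mm of where it was before the pull.
- **Other things:** The cooker's knob and the cup measured within about 1.5 mm of their starting places, and the plate within about 1.5 mm on the same camera.
- **Robot:** It stands clear above the scene, with about 0.5 N on the tool. The clock read about 19 s of the allowed 58 s.

Two checks at the stop were unreliable. The wrist hid the bar, so I confirmed the draw from the travel, the force jump and the visible root of the loop. The top camera's knob reading was spoiled for the same reason, but the scene camera showed no movement.

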